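# Right the toppled parts tin and hold the bushing over it with the tongs

### The arm

A 6-joint arm with a two-finger parallel gripper is mounted at the origin on the work surface. World frame = base frame: x ahead of the robot, y to its left, z up, the work surface at z = 0. Lengths are in m, angles in degrees, forces in N, time in s.
With the tool pointing down it reaches from about 0.4 to 0.825 m from the base axis. Payload 7 kg.
Tool frame: the origin (TCP) lies between the finger pads; the fingertips stand 11 mm ahead of it and the grasp point (between the pads) lies 8 mm behind it; z points along the fingers, y is the direction in which the jaws open and shut (so a half turn about z gives the same grasp; the last joint's range is limited). The gripper opens to 88 mm and grips with 3 to 60 N. Pads are 19 mm wide; open, the fingers measure 130 mm over their backs; the gripper's body (78 mm by 193 mm) begins 47 mm behind the grasp point.
Start: joints at [85.892, 20.546, 0.682, 0, -70.136, -16.507], TCP at [0.238, 0.632, 0.238] pointing down, gripper open.
Joint ranges: [-176.03, 176.03], [-82.01, 121.73], [-58.28, 71.71], [-173.87, 95.51], [-174.79, -0.11], [-173.66, 173.66]. Speed limits (degrees/s): [136.94, 136.94, 172.46, 180, 180, 180].

### API

Orientations are given as [roll, pitch, yaw] about the fixed x, y, z axes, in that order (R = Rz(yaw) Ry(pitch) Rx(roll)).
In Python, from plant import r gives the robot as it stands.
- The arm moves only by the shell command python3 -m inch 'ROWS' [OPENING] [FORCE]. ROWS is JSON, a list of rows, each an object of numbers: "x", "y", "z": the shift along the tool's x, y, z as a fraction of full scale; "yaw": the turn about the tool's z as a fraction of full scale. In form: [{"x": .., "y": .., "z": .., "yaw": ..}, ...]. A call has 1 to 5 rows; each row shifts and turns the pose as measured when the row begins, along the tool's axes as they then stand; what a row does not reach is not made up. Full scale, the value 1, is 0.025 m for a shift and 4 degrees for a turn. A row lasts 1/12 s, in which the tool goes at most 41.7 mm and 7.16 degrees, less where a joint would pass 70% of its speed; a pose out of reach is approached as far as the arm can. A call with a number of a shift or a turn outside -1 to 1 is refused whole. A call with a gripper value outside its range is refused whole. OPENING is the opening, from -1 (shut) to 1 (fully open), set as the call begins (- or left out, the last holds). The fingers move at their own pace and stop on an object; FORCE is the grip in N (left out, the last holds). Time passes only in rows, so rows that do not move let the fingers close. It gives the time, the measured TCP pose, the force and the opening at its end, in the units of the state.
- r.get_state(): the state, without advancing time (a new reading comes with each control period).
- r.capture(name): name is "scene" or "top"; returns (picture, depth): 480x640x3 uint8, red, green, blue; 480x640 float32, m along the optical axis (not along the pixel's ray), 0 where there is no reading.
- r.camera_info(name): a dict with "mtx" (3x3 intrinsics, pixels), "pose" (4x4, takes a point from camera to world coordinates). Camera axes: x right, y down, z forward; pixel columns grow to the right and rows downward; lengths in m; the calibration is good to about 2 mm. A picture is of the moment at which its call begins. camera_info takes no time and is no camera call.
- r.close_job(): hands the job in, once; it reports no verdict.
The state is a dict: "time_s": time; "joints": joint angles; "qd": joint speeds; "joint_torque": joint torques, N m; "tcp_pos": TCP position; "eef_rot": TCP orientation; "contact_force": force on the tool from outside, world axes, zero at the start; "moment": the same for the moment, N m; "gripper_width": finger opening in m.
Only numpy, scipy, OpenCV 4.12 (cv2) and the standard library are available. Lean on these libraries where they do the work, as an engineer would, in place of code of your own. Each camera call takes 0.05 s, during which the arm holds its last target. There are 200 camera calls.

### The job

The square tin has fallen over on the bench: stand it upright, mouth up, and let go of it. Then take the tongs off their rest, close them on the tall flanged bushing in the tray, and lift it over to the tin; finish while still gripping the tongs, holding the bushing still, centred just above the tin's open mouth (its foot some 1 to 8 cm above the rim, touching nothing but the tongs). Never touch the greasy bushing with the gripper or arm, and leave the other things where they lie.

Things in the scene. Friction and masses are not known exactly. Their poses are not given: they have to be found in the camera images.
- tin: open square tin of plain metal, 60 x 60 mm and 95 mm tall, walls and bottom 3 mm, about 140 g, lying on one of its sides at the start. Its x axis runs from the closed bottom out through the mouth (level at the start, straight up when the tin stands). Origin on the side face that it lies on at the start, half-way along its length, 30 mm from its centre line
- tin_mid (a point): centre of the tin (half-way along, on its centre line; 30 mm above the bench while it lies, 47.5 mm while it stands); axes as the tin's
- tin_mouth (a point): centre of the tin's mouth, at the level of the rim, 47.5 mm along +x from tin_mid; axes as the tin's
- tongs: steel spring tongs, 230 mm long, two arms hinged at one end, lying level on a fixed wooden rest. Origin at the hinge end, half-way up the arms (40 mm above the bench at the start); x points from the hinge to the jaws, y across (the arms close along y), z up. About 150 g; balance point some 85 mm from the origin. A spring holds them open
- tongs_grip (a point): centre between the two black grips, 95 mm from the hinge: grip here from above, closing along y. Grips 70 mm long, 20 mm high, 59 mm over their outer faces when open, 53 mm when the jaws are 45 mm apart (held well so), 44 mm with jaws 26 mm apart; spring force on each 7 N open, 10 N at 44 mm. Centre 32 mm above the rest's base board (190 x 85 mm); its cross bars are 20 and 150 mm from the hinge
- tongs_jaw (a point): centre between the jaw plates, 200 mm from the hinge, 105 mm from tongs_grip along x. Each plate is 34 mm long, 24 mm high and 4 mm thick; inner gap 58 mm when open. The jaws clamp with a little under half of the squeeze on the grips, less the spring
- tray: low grey metal tray, fixed, 110 mm (its x) by 200 mm (its y), floor 4 mm thick, rim 12 mm above the bench. Origin under its centre. Three steel parts stand in a row along its y axis about 62 mm apart (each up to 15 mm off that line), in any order: the bushing, a nut and a spacer
- bushing: flanged steel bushing standing upright in the tray, the tallest of the three parts there: sleeve 26 mm in diameter on a foot flange 32 mm in diameter and 5 mm thick, 45 mm tall in all, about 110 g. Origin at the centre of its underside, z along its axis
- bushing_mid (a point): centre of the bushing, half-way up, 22.5 mm above its underside; 26.5 mm above the bench while it stands in the tray
- nut_mid (a point): hex nut in the tray, 32 mm over its corners, 14 mm tall; its centre. Leave alone
- spacer_mid (a point): ring-shaped spacer in the tray, 32 mm in diameter, 18 mm tall; its centre. Leave alone
- wrench: wrench 150 mm long lying flat on the bench along its x. Leave alone
- hammer: hammer 220 mm long lying beyond the tongs along its x. Leave alone
- jar_mid (a point): glass jar 70 mm in diameter and 90 mm tall; its centre. Leave alone
- tape: roll of tape, 84 mm in diameter and 25 mm tall. Leave alone
Not all that is in view belongs to the job. Leave any green, turquoise or yellow look-alike of the tin alone.

How it is judged (in metres and radians):
On the way, in this order (a step that is already met when the one before it is completed fails the run):
1. the tin stands upright on the bench, let go (angle between tin_mid's own x axis and vertical below 0.1 rad and height (world z) of tin_mid between 0.042 and 0.053 m and contact force between the fingers and tin below 0.1 N and linear speed of tin below 0.02 m/s), for 0.3 s.
2. the bushing is carried in the tongs, clear of the tray (contact force between the fingers and tongs above 2 N and contact force between tongs and bushing above 1 N and height (world z) of bushing_mid above 0.05 m and contact force between bushing and tray below 0.1 N), for 0.2 s.
At the end, for the whole second after the job is handed in: The tin stands upright on the bench (within 0.1 rad), touched by nothing else; the fingers grip the tongs, the tongs grip the bushing, and the bushing hangs still with its centre within 20 mm of the middle of the mouth and its foot 5 to 90 mm above the rim. The program ends while holding (all of step 1 and contact force between the fingers and tongs above 2 N and contact force between tongs and bushing above 1 N and horizontal distance between bushing_mid and tin_mouth below 0.02 m and x of bushing_mid in the frame of tin_mouth between 0.0275 and 0.1125 m and linear speed of bushing below 0.03 m/s and contact force between each of bushing, tongs, the arm and tin below 0.1 N); the arm keeps its last pose, push and grip.
It fails at once if the gripper or arm touches the bushing (contact force between any of the fingers, the arm and bushing above 0.3 N).
It fails at once if a bystander is moved more than 30 mm (distance of any of nut_mid, spacer_mid, wrench, hammer, jar_mid, tape from where it was at the start of the episode above 0.03 m).
It also fails if it takes over 58 s, if anything falls off the work surface, if the arm or the gripper's body presses on something with over 40 N, if the wrist force passes 120 N, or if a joint passes its speed limit or range.

## Working session

There is one attempt and no reset: what is moved stays moved. The work goes in short steps, Python scripts to look and compute and a shell command to move; the robot and the scene stay as the last step left them, time stands still between calls to the robot, and variables do not carry over. Pictures are saved under pics/ and viewed, about 8 in all and at most 12, crops included, and the job is handed in when it is done.

```bash
mkdir -p pics; ls; cat > h.py <<'E'
import numpy as np, cv2
from plant import r
def cap(n,f=None):
    p,d=r.capture(n)
    if f: cv2.imwrite('pics/'+f,cv2.cvtColor(p,cv2.COLOR_RGB2BGR))
    np.savez('pics/%s.npz'%n,p=p,d=d); return p,d
def cloud(n,d):
    c=r.camera_info(n);K=c['mtx'];K=np.array(K);T=np.array(c['pose'])
    v,u=np.mgrid[:480,:640]
    P=np.stack([(u-K[0,2])/K[0,0]*d,(v-K[1,2])/K[1,1]*d,d],-1)
    return P@T[:3,:3].T+T[:3,3]
E
python3 - <<'E'
from h import *
for n in('scene','top'):
    p,d=cap(n,n+'0.png'); c=r.camera_info(n); print(n,np.round(c['pose'],3).tolist(),np.round(c['mtx'],1).tolist())
print(r.get_state())
E
```

```text
pics
scene [[0.886, 0.339, -0.315, 1.016], [0.463, -0.663, 0.588, -0.77], [-0.01, -0.667, -0.745, 1.056], [0.0, 0.0, 0.0, 1.0]] [[593.3, 0.0, 312.0], [0.0, 593.3, 237.2], [0.0, 0.0, 1.0]]
top [[-0.028, -0.996, 0.083, 0.485], [-1.0, 0.029, 0.009, 0.001], [-0.012, -0.082, -0.997, 0.951], [0.0, 0.0, 0.0, 1.0]] [[434.8, 0.0, 322.8], [0.0, 434.8, 247.3], [0.0, 0.0, 1.0]]
{'time_s': 0.1, 'joints': array([ 8.58921701e+01,  2.05858935e+01,  6.39976531e-01, -1.73776167e-02,
       -7.01368272e+01, -1.65080310e+01]), 'qd': array([-0.10241915, -0.09532194,  0.15350591,  0.11210364,  0.0378193 ,
        0.0529542 ]), 'joint_torque': array([-1.05591800e-03, -5.84163058e+01,  2.93751740e+01,  7.01560915e+00,
        1.02452002e-02, -4.72572151e-05]), 'tcp_pos': array([0.23753341, 0.63137695, 0.23674097]), 'eef_rot': array([ 1.79916024e+02, -7.85006555e-03, -2.06217715e+01]), 'contact_force': array([-0.60805185,  0.44939806,  0.76530328]), 'moment': array([-0.01430689, -0.01794314, -0.02066017]), 'gripper_width': 0.08728620339458153}
```

View pics/top0.png

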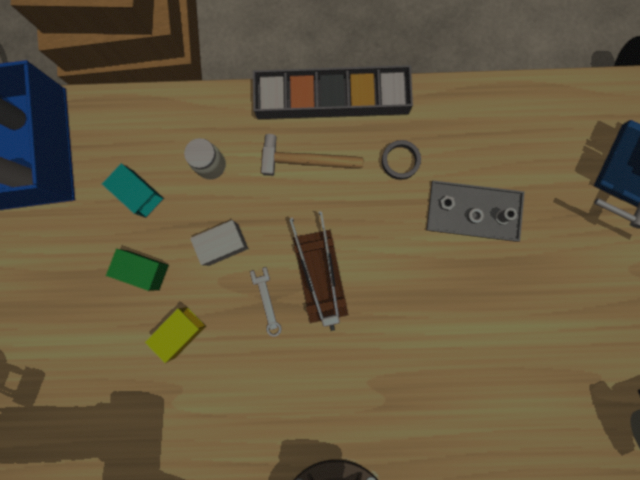

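View pics/scene0.png

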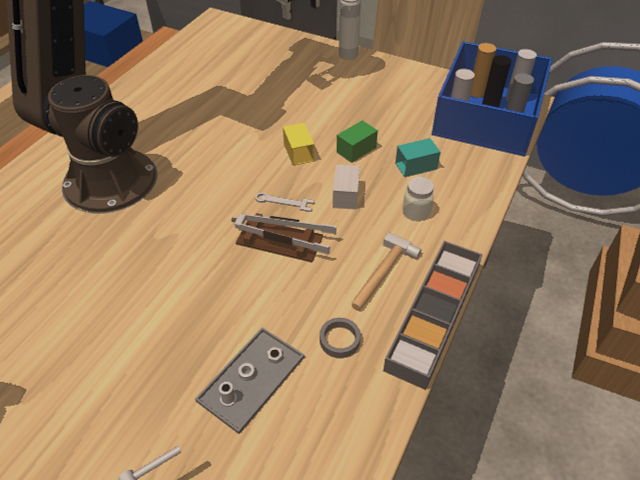

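```bash
python3 - <<'E'
from h import *
T=np.load('pics/top.npz');S=np.load('pics/scene.npz')
f=lambda p,u,v,w,h,s:cv2.resize(p[v:v+h,u:u+w],None,fx=s,fy=s,interpolation=cv2.INTER_CUBIC)
a=np.hstack([f(S['p'],315,150,66,50,6)[:300,:396],f(T['p'],185,210,66,50,6)[:300,:396]])
b=np.hstack([f(T['p'],280,205,99,140,3)[:300,:297],f(T['p'],420,175,110,75,4)[:300,:440],])
b=np.hstack([b,np.zeros((300,a.shape[1]-b.shape[1],3),np.uint8)]) 
im=np.vstack([a,b]);im=np.clip(im*1.6,0,255).astype(np.uint8)
cv2.imwrite('pics/comp.png',im[...,::-1])
Pt=cloud('top',T['d']);Ps=cloud('scene',S['d'])
def box(P,uv,zlo,zhi,name):
    u0,v0,u1,v1=uv;q=P[v0:v1,u0:u1].reshape(-1,3);q=q[(q[:,2]>zlo)&(q[:,2]<zhi)]
    rc=cv2.minAreaRect(q[:,:2].astype(np.float32)*1000);print(name,len(q),'c',np.round(rc[0],1),'size',np.round(rc[1],1),rc[2],'zmed',np.median(q[:,2]),q.mean(0).round(4))
    print(np.round(cv2.boxPoints(rc)).tolist())
box(Pt,(180,210,255,275),.05,.07,'tin top')
box(Ps,(325,160,370,215),.055,.07,'tin scene')
box(Pt,(282,200,360,335),.035,.07,'tongs')
box(Ps,(225,205,345,262),.035,.07,'tongs s')
box(Pt,(490,200,525,225),.042,.06,'bush')
box(Ps,(212,375,240,408),.042,.06,'bush s')
box(Pt,(430,200,525,225),.015,.06,'all')
box(Pt,(420,175,530,245),.008,.014,'tray')
E
```

```text
tin top 1392 c [576.2 229. ] size [60.9 95.7] 21.866159439086914 zmed 0.061464248611241334 [0.5756 0.2284 0.0613]
[[530.0, 262.0], [566.0, 173.0], [622.0, 196.0], [587.0, 285.0]]
tin scene 664 c [577.3 226.8] size [ 60.1 101.6] 21.777999877929688 zmed 0.06030090278344008 [0.578  0.2251 0.0602]
[[531.0, 263.0], [568.0, 169.0], [624.0, 191.0], [586.0, 285.0]]
tongs 743 c [509.5  20.5] size [246.8  81.5] 9.717130661010742 zmed 0.05037089208150458 [0.4938 0.0178 0.0492]
[[381.0, 40.0], [395.0, -41.0], [638.0, 1.0], [624.0, 81.0]]
tongs s 1171 c [511.8  12. ] size [248.1  81.8] 13.45595932006836 zmed 0.045018201438871364 [0.515  0.0195 0.0447]
[[382.0, 23.0], [401.0, -57.0], [642.0, 1.0], [623.0, 81.0]]
bush 135 c [ 618.8 -381.7] size [24.6 26.1] 19.536285400390625 zmed 0.04995279000470887 [ 0.6182 -0.3801  0.0497]
[[603.0, -373.0], [612.0, -398.0], [635.0, -390.0], [626.0, -365.0]]
bush s 157 c [ 618.9 -381.9] size [25.  27.9] 42.99436569213867 zmed 0.048810583528052565 [ 0.62   -0.3832  0.0486]
[[600.0, -380.0], [619.0, -401.0], [638.0, -384.0], [619.0, -363.0]]
all 464 c [ 631.1 -323.5] size [199.1  50.2] 88.24311065673828 zmed 0.02302504172539599 [ 0.627  -0.3305  0.0301]
[[603.0, -422.0], [653.0, -424.0], [659.0, -225.0], [609.0, -223.0]]
tray 736 c [ 633.9 -323.6] size [202.  110.8] 81.12940216064453 zmed 0.011257324894086818 [ 0.6313 -0.3253  0.0111]
[[564.0, -415.0], [673.0, -432.0], [704.0, -232.0], [595.0, -215.0]]
```

View pics/comp.png

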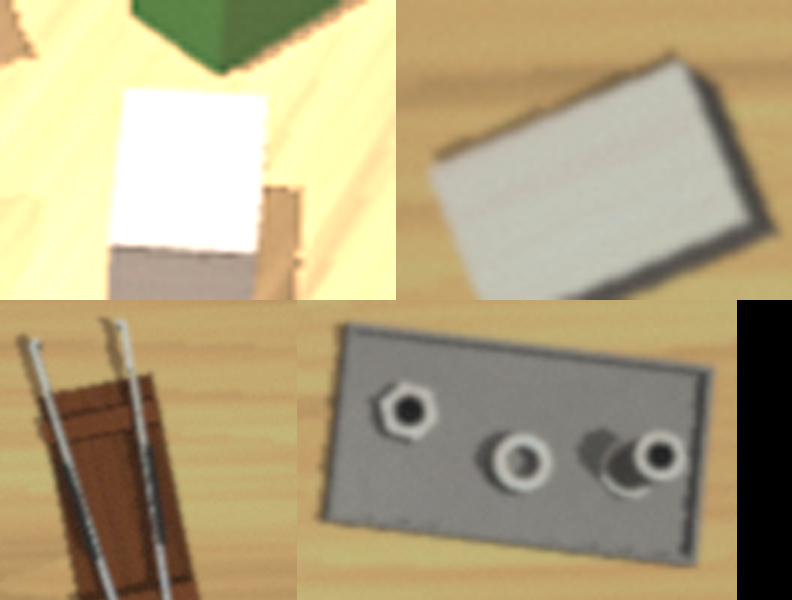

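```bash
python3 - <<'E'
from h import *
T=np.load('pics/top.npz');S=np.load('pics/scene.npz')
Pt=cloud('top',T['d']);Ps=cloud('scene',S['d'])
q=Ps[192:212,334:358].reshape(-1,3);q=q[(q[:,2]>.01)&(q[:,2]<.052)]
t=np.array([-.374,.927]);rel=(q[:,:2]-[.594,.185])@t
print('end face offset along t (mm)',np.percentile(rel*1000,[2,25,50,75,98]).round(1),len(q))
for P,uv in((Pt,(282,200,360,335)),(Ps,(225,205,345,262))):
    u0,v0,u1,v1=uv;q=P[v0:v1,u0:u1].reshape(-1,3);q=q[(q[:,2]>.045)&(q[:,2]<.07)]
    a=np.radians(12)
    for it in range(3):
        ex=np.array([np.cos(a),np.sin(a)]);ey=np.array([-ex[1],ex[0]])
        s=q[:,:2]@ex;w=q[:,:2]@ey;o=s.min()
        xs=[];ms=[]
        for k in np.arange(.03,.23,.01):
            m=(s-o>k)&(s-o<k+.01)
            if m.sum()<4: continue
            ww=np.sort(w[m]);g=np.diff(ww)
            if g.max(initial=0)<.012: continue
            i=g.argmax();L,R=ww[:i+1].mean(),ww[i+1:].mean();xs.append(o+k+.005);ms.append((L+R)/2)
            if it==2: print(round(k,3),m.sum(),round((R-L)*1000,1),round((L+R)*500,1))
        p=np.polyfit(xs,ms,1);a+=np.arctan(p[0])
    print('ang',np.degrees(a),'s range',o,s.max(),'tip',(s.max()*ex+np.polyval(p,s.max())*ey).round(4),'hinge',(o*ex+np.polyval(p,o)*ey).round(4),np.percentile(q[:,2],[5,50,95]))
for n,u,v in(('jar',203,150),('green',137,270),('wrench',268,310),('hammer',268,150)):print(n,Pt[v,u].round(3))
E
python3 -m inch '[{"yaw":1},{"yaw":1},{"yaw":1},{"yaw":1},{"yaw":1}]' 1 10
```

```text
end face offset along t (mm) [-4.7 -2.  -0.4  1.2  4.1] 274
0.03 14 33.1 -83.4
0.04 15 34.5 -83.1
0.05 16 36.7 -83.3
0.06 15 38.1 -83.2
0.07 12 39.9 -83.2
0.08 24 43.7 -83.5
0.09 36 47.5 -83.3
0.1 36 49.2 -83.3
0.11 35 50.7 -83.2
0.12 37 52.5 -83.0
0.13 36 53.6 -83.4
0.14 36 55.4 -83.4
0.15 27 56.6 -83.3
0.16 17 54.4 -83.2
0.17 15 56.1 -83.2
0.18 12 58.0 -83.2
0.19 15 58.7 -83.3
0.2 16 60.4 -83.1
0.21 19 60.6 -83.3
0.22 18 61.8 -83.3
ang 11.687883512022852 s range 0.3805127166582679 0.6257616175748911 tip [0.6297 0.0452] hinge [ 0.3895 -0.0045] [0.04702715 0.05076302 0.05399231]
0.03 12 33.3 -84.7
0.04 20 35.8 -84.8
0.05 16 37.2 -84.9
0.06 15 38.8 -84.4
0.07 16 39.6 -84.1
0.08 25 47.1 -84.9
0.09 30 47.6 -85.7
0.1 33 49.7 -85.0
0.11 30 50.4 -84.6
0.12 30 55.2 -84.8
0.13 32 55.2 -84.4
0.14 31 56.9 -85.2
0.15 21 55.3 -85.0
0.16 20 55.0 -84.9
0.17 17 56.2 -84.2
0.18 15 58.5 -84.8
0.19 21 60.4 -83.8
0.2 22 60.7 -84.5
0.21 29 61.0 -85.1
0.22 31 63.3 -85.3
ang 11.616337461208046 s range 0.3849315665432637 0.6267813148477421 tip [0.631  0.0432] hinge [ 0.3941 -0.0055] [0.04558061 0.04912866 0.05342732]
jar [0.762 0.247 0.091]
green [0.524 0.392 0.062]
wrench [0.432 0.132 0.007]
hammer [0.778 0.123 0.026]validation failed for argument at $[0]...
```

```bash
python3 -m inch '[{"x":0,"y":0,"z":0,"yaw":1},{"x":0,"y":0,"z":0,"yaw":1},{"x":0,"y":0,"z":0,"yaw":1},{"x":0,"y":0,"z":0,"yaw":1},{"x":0,"y":0,"z":0,"yaw":1}]' 1 10; python3 -m inch '[{"x":0,"y":0,"z":0,"yaw":1},{"x":0,"y":0,"z":0,"yaw":1},{"x":0,"y":0,"z":0,"yaw":1},{"x":0,"y":0,"z":0,"yaw":1},{"x":0,"y":0,"z":0,"yaw":1}]'
```

```text
time_s: 0.52
tcp_pos: [0.2371, 0.6301, 0.2338]
eef_rot: [179.7, -0.2, -41.4]
contact_force: [0.7, -0.0, 0.4]
gripper_width: 0.088
time_s: 0.93
tcp_pos: [0.2366, 0.6287, 0.2308]
eef_rot: [179.5, -0.5, -62.4]
contact_force: [0.4, -0.2, 0.9]
gripper_width: 0.0878
```

```bash
python3 -m inch '[{"x":0.5,"y":0,"z":0,"yaw":1},{"x":1,"y":-0.35,"z":0,"yaw":0.4},{"x":1,"y":-0.35,"z":0,"yaw":0},{"x":1,"y":-0.35,"z":0,"yaw":0},{"x":1,"y":-0.35,"z":0,"yaw":0}]'; python3 -m inch '[{"x":1,"y":-0.35,"z":0,"yaw":0},{"x":1,"y":-0.35,"z":0,"yaw":0},{"x":1,"y":-0.35,"z":0,"yaw":0},{"x":1,"y":-0.35,"z":0,"yaw":0},{"x":1,"y":-0.35,"z":0,"yaw":0}]'; python3 -m inch '[{"x":1,"y":-0.35,"z":0,"yaw":0},{"x":1,"y":-0.35,"z":0,"yaw":0},{"x":1,"y":-0.35,"z":0,"yaw":0},{"x":1,"y":-0.35,"z":0,"yaw":0},{"x":0,"y":0,"z":0,"yaw":0}]'
```

```text
time_s: 1.35
tcp_pos: [0.3106, 0.5373, 0.2274]
eef_rot: [179.4, -0.8, -68.3]
contact_force: [0.6, 0.0, 0.9]
gripper_width: 0.0875
time_s: 1.77
tcp_pos: [0.3999, 0.431, 0.2267]
eef_rot: [179.2, -0.9, -68.2]
contact_force: [-0.3, 0.9, 0.4]
gripper_width: 0.0877
time_s: 2.18
tcp_pos: [0.4734, 0.3428, 0.2264]
eef_rot: [179.0, -1.0, -68.4]
contact_force: [-0.5, 1.2, 0.0]
gripper_width: 0.0878
```

```bash
python3 -m inch '[{"x":1,"y":-0.43,"z":0,"yaw":0},{"x":1,"y":-0.43,"z":0,"yaw":0},{"x":1,"y":-0.43,"z":0,"yaw":0},{"x":1,"y":-0.43,"z":0,"yaw":0},{"x":0.9,"y":-0.4,"z":0.5,"yaw":0}]'; python3 -m inch '[{"x":0,"y":0,"z":1,"yaw":0},{"x":0,"y":0,"z":1,"yaw":0},{"x":0,"y":0,"z":1,"yaw":0},{"x":0,"y":0,"z":0,"yaw":0}]'
```

```text
time_s: 2.6
tcp_pos: [0.5699, 0.2461, 0.2161]
eef_rot: [179.1, -1.0, -68.2]
contact_force: [0.8, 0.2, 0.7]
gripper_width: 0.0876
time_s: 2.93
tcp_pos: [0.5718, 0.2393, 0.1361]
eef_rot: [179.0, -1.0, -68.6]
contact_force: [-1.5, -1.2, -1.2]
gripper_width: 0.0874
```

```bash
python3 -m inch '[{"x":-0.4,"y":0,"z":1,"yaw":0},{"x":0,"y":0,"z":1,"yaw":0},{"x":0,"y":0,"z":0.5,"yaw":0},{"x":0,"y":0,"z":0,"yaw":0}]'; python3 - <<'E'
from h import *
p,d=cap('top');cv2.imwrite('pics/a1.png',cv2.resize(np.clip(p[150:330,120:360]*1.5,0,255).astype(np.uint8)[...,::-1],None,fx=3,fy=3))
E
```

```text
time_s: 3.27
tcp_pos: [0.5685, 0.2483, 0.074]
eef_rot: [179.0, -1.1, -68.6]
contact_force: [0.2, -0.0, -0.1]
gripper_width: 0.0877
```

View pics/a1.png

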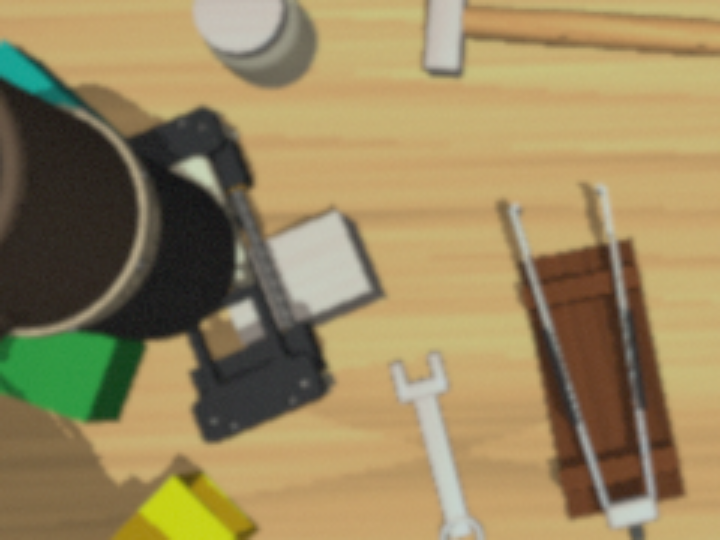

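The picture shows the open gripper (about 260,270) straddling the tin's mouth half, square to it and clear of its neighbours. I'll go down and grip lightly.

```bash
python3 -m inch '[{"x":0,"y":0,"z":1,"yaw":0},{"x":0,"y":0,"z":0.8,"yaw":0},{"x":0,"y":0,"z":0.3,"yaw":0},{"x":0,"y":0,"z":0,"yaw":0}]'; python3 -m inch '[{"x":0,"y":0,"z":0,"yaw":0},{"x":0,"y":0,"z":0,"yaw":0},{"x":0,"y":0,"z":0,"yaw":0},{"x":0,"y":0,"z":0,"yaw":0},{"x":0,"y":0,"z":0,"yaw":0}]' 0.2 5
```

```text
time_s: 3.65
tcp_pos: [0.573, 0.2513, 0.0294]
eef_rot: [179.7, -1.0, -68.4]
contact_force: [-1.5, 0.4, 0.4]
gripper_width: 0.0877
time_s: 4.07
tcp_pos: [0.5756, 0.2535, 0.0358]
eef_rot: [-179.9, -0.9, -68.3]
contact_force: [0.4, 1.1, -1.3]
gripper_width: 0.0613
```

```bash
python3 - <<'E'
from h import *
print(r.get_state())
p,d=cap('scene');cv2.imwrite('pics/a2.png',cv2.resize(np.clip(p[70:270,250:450]*1.4,0,255).astype(np.uint8)[...,::-1],None,fx=3,fy=3))
P=cloud('scene',d);q=P[150:225,320:375].reshape(-1,3)
m=(p[150:225,320:375].reshape(-1,3).min(1)>110)&(q[:,2]>.05)&(q[:,2]<.08);q=q[m];print(len(q),cv2.minAreaRect((q[:,:2]*1000).astype(np.float32)),np.percentile(q[:,2],[5,50,95]))
E
```

```text
{'time_s': 4.0667, 'joints': array([ 42.03252591,  27.13814711, -18.98371635,   1.20847938,
       -44.1012542 , -21.23656336]), 'qd': array([ 0.01637129, -0.76776603,  0.30854318,  0.05998473, -0.24697886,
       -0.03577613]), 'joint_torque': array([ 7.45753013e-02, -5.96380985e+01,  2.19335407e+01,  5.32329440e+00,
       -1.29408491e-02,  2.11399019e-03]), 'tcp_pos': array([0.57563226, 0.25347376, 0.03580426]), 'eef_rot': array([-179.91048496,   -0.86383829,  -68.33523679]), 'contact_force': array([ 0.36707266,  1.12385979, -1.32318791]), 'moment': array([0.16400811, 0.02406821, 0.03732974]), 'gripper_width': 0.061339273453610905}
436 ((592.823974609375, 175.7947998046875), (78.78766632080078, 199.40869140625), 20.002283096313477) [0.05669785 0.06021789 0.06361633]
```

View pics/a2.png

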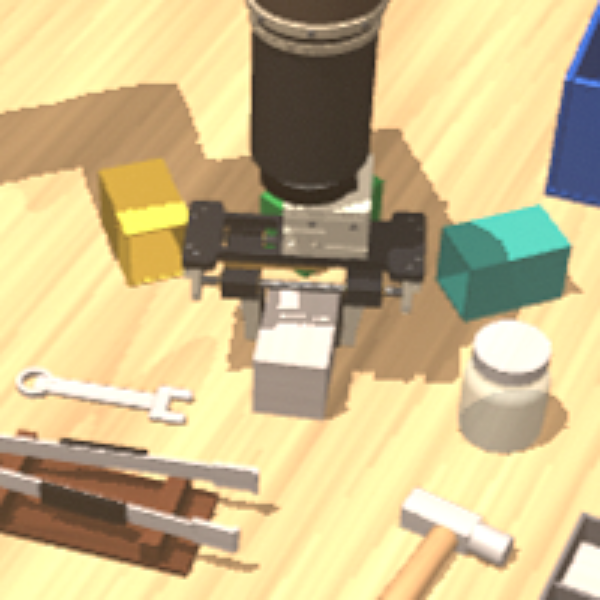

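Gripped squarely but about 14 mm above the tin's centre line. I'll open, go lower and see if the height holds.

```bash
python3 -m inch '[{"x":0,"y":0,"z":0,"yaw":0},{"x":0,"y":0,"z":0.3,"yaw":0},{"x":0,"y":0,"z":0.4,"yaw":0}]' 0.7 5;python3 -m inch '[{"x":0,"y":0.2,"z":0.1,"yaw":0},{"x":0,"y":0,"z":0,"yaw":0}]';python3 -m inch '[{"x":0,"y":0,"z":0,"yaw":0},{"x":0,"y":0,"z":0,"yaw":0}]'
```

```text
time_s: 4.37
tcp_pos: [0.5775, 0.2545, 0.0204]
eef_rot: [-179.6, -0.8, -68.3]
contact_force: [-0.8, -1.0, 0.0]
gripper_width: 0.0726
time_s: 4.53
tcp_pos: [0.5713, 0.2514, 0.0145]
eef_rot: [-179.8, -0.8, -68.3]
contact_force: [-0.1, -0.2, -1.1]
gripper_width: 0.0744
time_s: 4.7
tcp_pos: [0.5705, 0.2508, 0.0134]
eef_rot: [-179.9, -0.9, -68.3]
contact_force: [0.1, -0.7, -0.8]
gripper_width: 0.0746
```

```bash
python3 -m inch '[{"x":0,"y":0,"z":-0.2,"yaw":0},{"x":0,"y":0,"z":0,"yaw":0},{"x":0,"y":0,"z":0,"yaw":0},{"x":0,"y":0,"z":0,"yaw":0}]' 0.2 6
```

```text
time_s: 5.03
tcp_pos: [0.571, 0.2514, 0.0194]
eef_rot: [-179.9, -0.9, -68.3]
contact_force: [-0.0, -1.1, -1.3]
gripper_width: 0.0605
```

```bash
python3 -m inch '[{"x":0.23,"y":0,"z":-0.48,"yaw":0},{"x":0.31,"y":0,"z":-0.43,"yaw":0},{"x":0.38,"y":0,"z":-0.37,"yaw":0},{"x":0,"y":0,"z":0,"yaw":0}]'; python3 - <<'E'
from h import *
p,d=cap('scene');cv2.imwrite('pics/a3.png',cv2.resize(np.clip(p[70:270,250:450]*1.4,0,255).astype(np.uint8)[...,::-1],None,fx=3,fy=3))
E
```

```text
time_s: 5.37
tcp_pos: [0.5796, 0.2284, 0.055]
eef_rot: [-179.9, -0.9, -68.3]
contact_force: [-0.1, 0.2, -1.7]
gripper_width: 0.0601
```

View pics/a3.png

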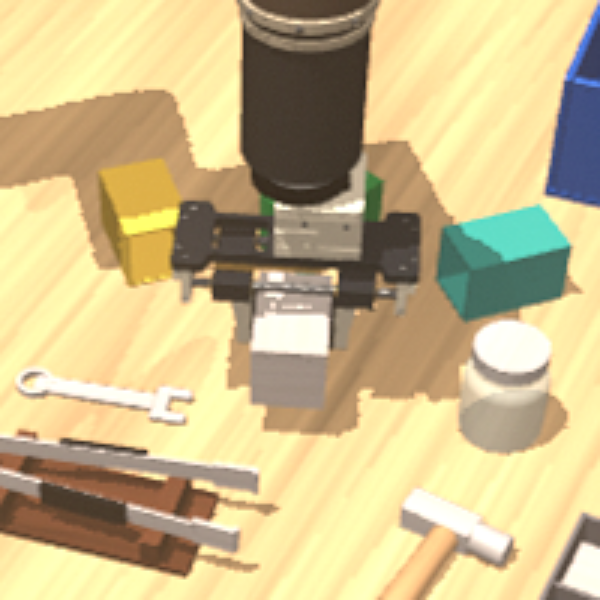

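```bash
cat > tilt.py <<'E'
from h import *
import sys
def plane(P,u0,v0,u1,v1):
    q=P[v0:v1,u0:u1].reshape(-1,3);q=q[q[:,2]>.003];c=np.median(q,0);q=q[np.linalg.norm(q-c,axis=1)<.04]
    n=np.linalg.svd(q-q.mean(0))[2][2];n*=np.sign(n[2]) or 1
    t=np.array([-.3714,.9285,0]);print(len(q),q.mean(0).round(3),'z',np.percentile(q[:,2],[2,98]).round(3),'n.t %.2f n.z %.2f'%(n@t,n[2]))
E
python3 - <<'E'
from tilt import *
P=cloud('scene',np.load('pics/scene.npz')['d'])
plane(P,336,177,357,185);plane(P,335,189,356,203)
E
```

```text
167 [0.597 0.185 0.096] z [0.092 0.1  ] n.t 0.08 n.z 1.00
294 [0.606 0.162 0.069] z [0.047 0.091] n.t 1.00 n.z 0.01
```

```bash
python3 -m inch '[{"x":0,"y":0,"z":-0.5,"yaw":0},{"x":0,"y":0,"z":0,"yaw":0},{"x":0,"y":0,"z":0,"yaw":0},{"x":0,"y":0,"z":0,"yaw":0}]' 0.2 3; python3 - <<'E'
from tilt import *
p,d=cap('scene')
P=cloud('scene',d)
plane(P,336,174,357,182);plane(P,335,186,356,200)
print(r.get_state()['tcp_pos'])
E
```

```text
time_s: 5.75
tcp_pos: [0.5793, 0.2275, 0.0675]
eef_rot: [-179.9, -0.8, -68.4]
contact_force: [0.1, 0.5, -1.4]
gripper_width: 0.06
167 [0.596 0.186 0.104] z [0.1   0.107] n.t -0.01 n.z 1.00
292 [0.606 0.161 0.08 ] z [0.055 0.103] n.t 1.00 n.z 0.08
[0.57899758 0.22735805 0.06709321]
```

```bash
python3 -m inch '[{"x":0,"y":0,"z":0,"yaw":0},{"x":0,"y":0,"z":0,"yaw":0}]' 0.34 3; python3 -m inch '[{"x":0,"y":0,"z":0,"yaw":0},{"x":0,"y":0,"z":0,"yaw":0}]' 0.36 3;  python3 - <<'E'
from tilt import *
p,d=cap('scene')
P=cloud('scene',d)
plane(P,336,174,357,182);plane(P,335,186,356,200)
print(r.get_state()['tcp_pos'])
E
```

```text
time_s: 5.97
tcp_pos: [0.5784, 0.2271, 0.0659]
eef_rot: [180.0, -0.8, -68.5]
contact_force: [0.7, 0.1, -0.9]
gripper_width: 0.0601
time_s: 6.13
tcp_pos: [0.5779, 0.227, 0.0649]
eef_rot: [179.9, -0.9, -68.4]
contact_force: [0.1, -0.6, -0.7]
gripper_width: 0.06
167 [0.596 0.188 0.102] z [0.097 0.107] n.t 0.02 n.z 1.00
292 [0.606 0.162 0.08 ] z [0.055 0.102] n.t 1.00 n.z 0.09
[0.57783163 0.22701112 0.06482539]
```

```bash
python3 -m inch '[{"x":0,"y":0,"z":0.9,"yaw":0},{"x":0,"y":0,"z":0.7,"yaw":0},{"x":0,"y":0,"z":0.2,"yaw":0},{"x":0,"y":0,"z":0,"yaw":0}]'; python3 -m inch '[{"x":0,"y":0,"z":0,"yaw":0},{"x":0,"y":0,"z":0,"yaw":0}]' 0.7; python3 -m inch '[{"x":-0.4,"y":0,"z":0,"yaw":0},{"x":-0.28,"y":0,"z":0,"yaw":0},{"x":0,"y":0,"z":0,"yaw":0}]'
```

```text
time_s: 6.52
tcp_pos: [0.5797, 0.2278, 0.02]
eef_rot: [-179.9, -0.8, -68.4]
contact_force: [-0.4, 1.0, 0.6]
gripper_width: 0.0598
time_s: 6.68
tcp_pos: [0.5801, 0.228, 0.0207]
eef_rot: [-179.9, -0.8, -68.3]
contact_force: [-0.2, 1.0, 0.3]
gripper_width: 0.0684
time_s: 6.93
tcp_pos: [0.5745, 0.2454, 0.0229]
eef_rot: [-179.7, -0.8, -68.4]
contact_force: [-0.2, 0.3, -0.4]
gripper_width: 0.0742
```

```bash
python3 -m inch '[{"x":0,"y":0,"z":0,"yaw":0},{"x":0,"y":0,"z":0,"yaw":0},{"x":0,"y":0,"z":0,"yaw":0}]' 0.25 3; python3 -m inch '[{"x":0.2,"y":0,"z":-1,"yaw":0},{"x":0.3,"y":0,"z":-1,"yaw":0},{"x":0,"y":0,"z":0,"yaw":0}]';  python3 - <<'E'
from tilt import *
p,d=cap('scene')
cv2.imwrite('pics/a4.png',cv2.resize(np.clip(p[110:230,280:440]*1.4,0,255).astype(np.uint8)[...,::-1],None,fx=4,fy=4))
E
```

```text
time_s: 7.18
tcp_pos: [0.5746, 0.2468, 0.0242]
eef_rot: [-179.6, -0.8, -68.3]
contact_force: [-0.4, -1.2, -0.7]
gripper_width: 0.0602
time_s: 7.43
tcp_pos: [0.5774, 0.2344, 0.0741]
eef_rot: [-179.9, -0.9, -68.3]
contact_force: [-0.6, 3.1, 4.2]
gripper_width: 0.0598
```

View pics/a4.png

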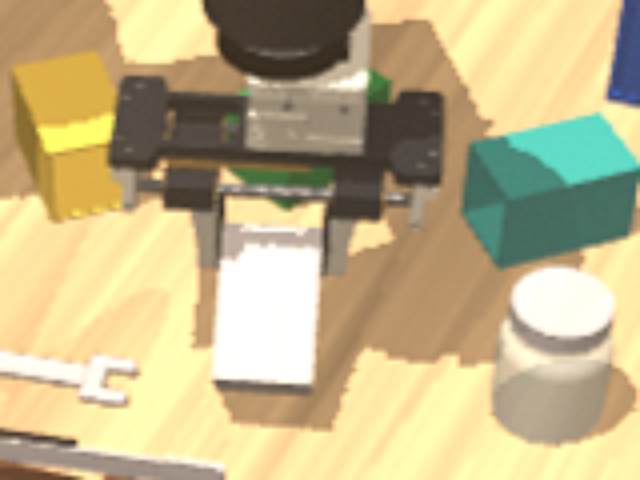

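```bash
python3 - <<'E'
from tilt import *
P=cloud('scene',np.load('pics/scene.npz')['d'])
plane(P,336,174,357,203)
E
python3 -m inch '[{"x":0.6,"y":0,"z":-0.4,"yaw":0},{"x":0.8,"y":0,"z":0,"yaw":0},{"x":0.6,"y":0,"z":0,"yaw":0},{"x":0,"y":0,"z":0,"yaw":0}]'; python3 - <<'E'
from tilt import *
p,d=cap('scene')
P=cloud('scene',d)
plane(P,338,176,357,195)
for v in range(150,225,5): print(v,P[v,347].round(3),p[v,347])
E
```

```text
601 [0.599 0.184 0.073] z [0.05  0.094] n.t -0.62 n.z 0.79
time_s: 7.82
tcp_pos: [0.5963, 0.1872, 0.0846]
eef_rot: [-179.8, -0.8, -68.2]
contact_force: [0.7, -0.6, -0.5]
gripper_width: 0.0597
233 [0.611 0.161 0.096] z [0.08 0.11] n.t -0.96 n.z 0.30
150 [0.605 0.166 0.206] [116 105  90]
155 [0.605 0.166 0.192] [111 100  85]
160 [0.606 0.164 0.179] [41 35 30]
165 [0.533 0.332 0.004] [220 176 125]
170 [0.609 0.162 0.152] [96 79 60]
175 [0.587 0.212 0.087] [155 140 131]
180 [0.59  0.207 0.076] [156 142 130]
185 [0.609 0.165 0.103] [155 141 130]
190 [0.612 0.16  0.092] [156 142 130]
195 [0.616 0.152 0.084] [155 140 129]
200 [0.616 0.153 0.067] [155 140 128]
205 [0.618 0.149 0.055] [153 139 128]
210 [0.621 0.144 0.043] [152 138 126]
215 [0.624 0.138 0.033] [152 136 126]
220 [ 0.618  0.153 -0.001] [131 104  71]
```

```bash
python3 -m inch '[{"x":0.3,"y":0,"z":0.3,"yaw":0},{"x":0.6,"y":0,"z":0,"yaw":0},{"x":0.6,"y":0,"z":0,"yaw":0},{"x":0,"y":0,"z":0,"yaw":0}]'; python3 - <<'E'
from tilt import *
p,d=cap('scene')
P=cloud('scene',d)
plane(P,338,190,352,212)
for v in range(160,245,4): print(v,P[v,345].round(3),p[v,345])
E
```

```text
time_s: 8.2
tcp_pos: [0.6097, 0.1508, 0.0763]
eef_rot: [-179.9, -0.8, -68.1]
contact_force: [-1.1, -0.8, 2.4]
gripper_width: 0.0597
202 [0.624 0.12  0.085] z [0.067 0.105] n.t -0.99 n.z 0.15
160 [0.616 0.132 0.207] [114 105  89]
164 [0.618 0.128 0.199] [128 116  99]
168 [0.62  0.124 0.192] [111 100  85]
172 [0.618 0.129 0.175] [104  95  81]
176 [0.619 0.129 0.165] [72 57 36]
180 [ 0.551  0.283 -0.003] [210 166 117]
184 [0.623 0.121 0.148] [67 61 55]
188 [0.6   0.175 0.081] [134 122 112]
192 [0.601 0.172 0.07 ] [134 121 112]
196 [0.605 0.166 0.064] [144 130 120]
200 [0.623 0.125 0.095] [134 121 112]
204 [0.626 0.12  0.087] [135 122 112]
208 [0.626 0.121 0.074] [135 122 112]
212 [0.627 0.119 0.062] [134 121 112]
216 [0.63  0.115 0.054] [135 122 112]
220 [0.63  0.115 0.041] [133 121 110]
224 [0.631 0.114 0.028] [133 120 110]
228 [0.631 0.115 0.013] [132 120 109]
232 [ 0.63   0.117 -0.003] [155 124  88]
236 [ 0.636  0.105 -0.002] [218 174 123]
240 [0.644 0.088 0.004] [220 180 128]
244 [0.65  0.076 0.005] [219 174 124]
```

Only about 8° from upright, standing on the bench, so I'll release and let it settle, then lift straight off.

```bash
python3 -m inch '[{"x":0,"y":0,"z":0,"yaw":0},{"x":0,"y":0,"z":0,"yaw":0},{"x":0,"y":0,"z":0,"yaw":0},{"x":0,"y":0,"z":0,"yaw":0}]' 1 20; python3 -m inch '[{"x":0,"y":0,"z":-1,"yaw":0},{"x":0,"y":0,"z":-1,"yaw":0},{"x":0,"y":0,"z":-1,"yaw":0},{"x":0,"y":0,"z":-1,"yaw":0},{"x":0,"y":0,"z":-0.5,"yaw":0}]'; python3 - <<'E'
from tilt import *
p,d=cap('scene')
P=cloud('scene',d)
plane(P,338,205,352,225)
q=P[180:235,310:380].reshape(-1,3);q=q[(q[:,2]>.088)&(q[:,2]<.102)];print(len(q),cv2.minAreaRect((q[:,:2]*1000).astype(np.float32)),np.median(q[:,2]))
E
```

```text
time_s: 8.58
tcp_pos: [0.6095, 0.1521, 0.0763]
eef_rot: [-179.9, -0.8, -68.1]
contact_force: [0.3, -0.7, -0.9]
gripper_width: 0.0814
time_s: 9.0
tcp_pos: [0.6058, 0.1545, 0.1886]
eef_rot: [179.5, -0.8, -68.0]
contact_force: [0.4, -0.1, 0.7]
gripper_width: 0.0878
278 [0.631 0.109 0.065] z [0.032 0.096] n.t 1.00 n.z 0.02
202 ((616.522705078125, 134.6425323486328), (60.03032302856445, 66.443603515625), 22.10811424255371) 0.09393942061448785
```

```bash
python3 -m inch '[{"x":0.6,"y":0.95,"z":-0.3,"yaw":0},{"x":0.6,"y":0.95,"z":0,"yaw":0},{"x":0.6,"y":0.95,"z":0,"yaw":0},{"x":0.6,"y":0.95,"z":0,"yaw":0},{"x":0.6,"y":0.95,"z":0,"yaw":0}]'; python3 -m inch '[{"x":0.4,"y":0.6,"z":0,"yaw":-1},{"x":0,"y":0,"z":0,"yaw":-1},{"x":0,"y":0,"z":0,"yaw":-1},{"x":0,"y":0,"z":0,"yaw":-1},{"x":0,"y":0,"z":0,"yaw":-1}]'; python3 -m inch '[{"x":0,"y":0,"z":0,"yaw":-1},{"x":0,"y":0,"z":0,"yaw":-1},{"x":0,"y":0,"z":0,"yaw":-1},{"x":0,"y":0,"z":0,"yaw":-1},{"x":0,"y":0,"z":0,"yaw":-1}]'; python3 -m inch '[{"x":0,"y":0,"z":0,"yaw":-1},{"x":0,"y":0,"z":0,"yaw":-1},{"x":0,"y":0,"z":0,"yaw":-1},{"x":0,"y":0,"z":0,"yaw":-1},{"x":0,"y":0,"z":0,"yaw":-1}]';python3 -m inch '[{"x":0,"y":0,"z":0,"yaw":-1},{"x":0,"y":0,"z":0,"yaw":-1},{"x":0,"y":0,"z":0,"yaw":-1},{"x":0,"y":0,"z":0,"yaw":-1}]'
```

```text
time_s: 9.47
tcp_pos: [0.5254, 0.0436, 0.2007]
eef_rot: [-180.0, -0.8, -67.5]
contact_force: [0.1, -0.0, 0.9]
gripper_width: 0.0873
time_s: 9.88
tcp_pos: [0.5097, 0.0248, 0.2019]
eef_rot: [179.9, -0.8, -46.8]
contact_force: [-0.5, 0.6, 0.4]
gripper_width: 0.0877
time_s: 10.3
tcp_pos: [0.5089, 0.0263, 0.2019]
eef_rot: [179.7, -0.7, -25.7]
contact_force: [0.0, 1.0, -0.1]
gripper_width: 0.0878
time_s: 10.72
tcp_pos: [0.5083, 0.0282, 0.2016]
eef_rot: [179.5, -0.6, -4.5]
contact_force: [0.6, 0.2, -0.7]
gripper_width: 0.0877
time_s: 11.05
tcp_pos: [0.5078, 0.0297, 0.2014]
eef_rot: [179.4, -0.5, 12.5]
contact_force: [-0.4, -0.1, -0.1]
gripper_width: 0.088
```

```bash
python3 -m inch '[{"x":-0.1,"y":0.4,"z":1,"yaw":0.2},{"x":0,"y":0,"z":1,"yaw":0},{"x":0,"y":0,"z":1,"yaw":0},{"x":0,"y":0,"z":1,"yaw":0},{"x":0,"y":0,"z":0.4,"yaw":0}]'; python3 -m inch '[{"x":0,"y":0,"z":0,"yaw":0}]'
```

```text
time_s: 11.47
tcp_pos: [0.512, 0.0212, 0.092]
eef_rot: [179.5, -1.2, 12.2]
contact_force: [-1.0, -0.6, -0.2]
gripper_width: 0.0875
time_s: 11.55
tcp_pos: [0.5105, 0.0209, 0.0897]
eef_rot: [179.5, -0.9, 12.2]
contact_force: [0.2, -0.0, 0.2]
gripper_width: 0.0875
```

```bash
python3 -m inch '[{"x":-0.1,"y":0.05,"z":0.8,"yaw":0.1},{"x":0,"y":0,"z":0.8,"yaw":0},{"x":0,"y":0,"z":0.4,"yaw":0},{"x":0,"y":0,"z":0,"yaw":0}]'; python3 -m inch '[{"x":0,"y":0,"z":0,"yaw":0}]'
```

```text
time_s: 11.88
tcp_pos: [0.5108, 0.0205, 0.0402]
eef_rot: [179.5, -1.1, 12.0]
contact_force: [-0.1, 0.4, 0.6]
gripper_width: 0.0874
time_s: 11.97
tcp_pos: [0.511, 0.0208, 0.0407]
eef_rot: [179.5, -1.1, 12.0]
contact_force: [0.5, -0.7, -0.2]
gripper_width: 0.0875
```

```bash
python3 -m inch '[{"x":-0.12,"y":0.06,"z":0.38,"yaw":0.1},{"x":0,"y":0,"z":0,"yaw":0},{"x":0,"y":0,"z":0,"yaw":0}]'; python3 -m inch '[{"x":0,"y":0,"z":0,"yaw":0},{"x":0,"y":0,"z":0,"yaw":0},{"x":0,"y":0,"z":0,"yaw":0},{"x":0,"y":0,"z":0,"yaw":0},{"x":0,"y":0,"z":0,"yaw":0}]' 0.2 30
```

```text
time_s: 12.22
tcp_pos: [0.5109, 0.0199, 0.0344]
eef_rot: [179.6, -1.4, 11.7]
contact_force: [0.3, 0.2, 0.8]
gripper_width: 0.0878
time_s: 12.63
tcp_pos: [0.5132, 0.0211, 0.0383]
eef_rot: [179.6, -1.7, 11.8]
contact_force: [0.3, 1.0, -1.0]
gripper_width: 0.0597
```

```bash
python3 -m inch '[{"x":0,"y":0,"z":0.15,"yaw":0},{"x":0,"y":0,"z":0.05,"yaw":0},{"x":0,"y":0,"z":0,"yaw":0}]' 0.2 30;python3 -m inch '[{"x":0,"y":0,"z":0,"yaw":0},{"x":0,"y":0,"z":0,"yaw":0}]' 0.2 30
```

```text
time_s: 12.88
tcp_pos: [0.5149, 0.0213, 0.0358]
eef_rot: [179.6, -1.9, 11.8]
contact_force: [0.2, -0.5, -1.7]
gripper_width: 0.053
time_s: 13.05
tcp_pos: [0.5148, 0.0213, 0.0358]
eef_rot: [179.6, -1.9, 11.8]
contact_force: [-0.3, -0.5, -1.1]
gripper_width: 0.0526
```

```bash
python3 -m inch '[{"x":0,"y":0,"z":-0.4,"yaw":0},{"x":0,"y":0,"z":-0.8,"yaw":0},{"x":0,"y":0,"z":-1,"yaw":0},{"x":0,"y":0,"z":-1,"yaw":0},{"x":0,"y":0,"z":-0.8,"yaw":0}]'; python3 -m inch '[{"x":0,"y":0,"z":0,"yaw":0}]'; python3 - <<'E'
from h import *
p,d=cap('scene')
cv2.imwrite('pics/a5.png',cv2.resize(np.clip(p[90:290,180:420]*1.4,0,255).astype(np.uint8)[...,::-1],None,fx=3,fy=3))
E
```

```text
time_s: 13.47
tcp_pos: [0.5068, 0.0196, 0.1354]
eef_rot: [179.5, -1.1, 11.8]
contact_force: [0.4, 0.5, -1.3]
gripper_width: 0.0522
time_s: 13.55
tcp_pos: [0.5087, 0.0202, 0.1399]
eef_rot: [179.5, -1.5, 11.8]
contact_force: [1.0, 0.3, -2.0]
gripper_width: 0.0528
```

View pics/a5.png

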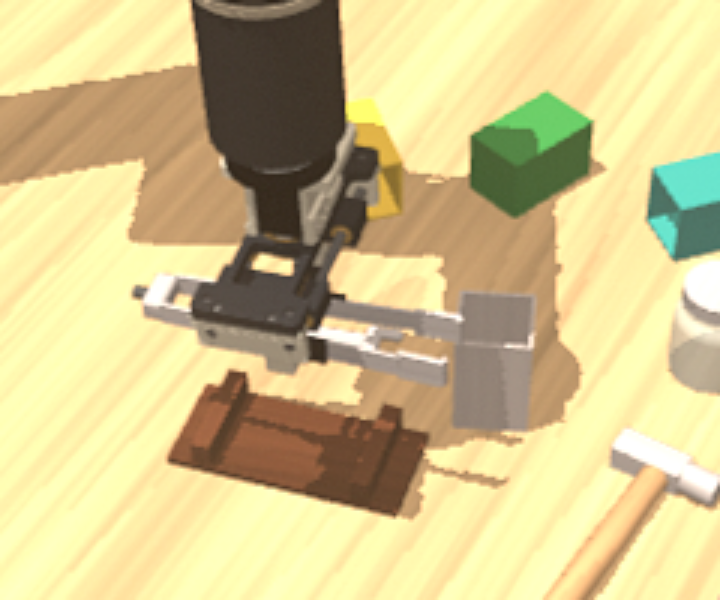

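```bash
cat > jaw.py <<'E'
from h import *
from scipy.spatial.transform import Rotation as R
def jaw(n,s,box,zr=(-.035,.035),pr=True):
    P=cloud(n,np.load('pics/%s.npz'%n)['d']);u0,v0,u1,v1=box
    q=P[v0:v1,u0:u1].reshape(-1,3);M=R.from_euler('xyz',s['eef_rot'],degrees=True).as_matrix()
    q=(q-s['tcp_pos'])@M
    q=q[(q[:,0]>.03)&(q[:,0]<.14)&(abs(q[:,1])<.05)&(q[:,2]>zr[0])&(q[:,2]<zr[1])]*1000
    for a in range(30,140,10):
        m=q[(q[:,0]>a)&(q[:,0]<a+10)]
        for sg in(-1,1):
            w=m[m[:,1]*sg>0]
            if len(w)>2: print(n,a,sg,len(w),'y',np.percentile(w[:,1],[5,50,95]).round(1),'z',np.percentile(w[:,2],[5,50,95]).round(1))
    print('xmax',np.sort(q[:,0])[-8:].round(1))
E
python3 - <<'E'
from jaw import *
s=r.get_state()
jaw('scene',s,(280,180,345,230))
p,d=cap('top');jaw('top',s,(270,180,360,300))
P=cloud('top',d);q=P[200:300,220:300].reshape(-1,3);q=q[(q[:,2]>.088)&(q[:,2]<.102)]
print('tin top',len(q),cv2.minAreaRect((q[:,:2]*1000).astype(np.float32)),np.median(q[:,2]))
P=cloud('scene',np.load('pics/scene.npz')['d']);q=P[180:240,328:380].reshape(-1,3);q=q[(q[:,2]>.088)&(q[:,2]<.102)]
print('tin sc',len(q),cv2.minAreaRect((q[:,:2]*1000).astype(np.float32)),np.median(q[:,2]))
E
```

```text
scene 30 -1 30 y [-24.3 -20.8 -16.9] z [-15.1  -8.6   1.2]
scene 30 1 34 y [20.  22.7 26.5] z [-14.5  -6.5   3.5]
scene 40 -1 32 y [-23.6 -20.1 -17.6] z [-15.   -8.3   4. ]
scene 40 1 28 y [19.8 22.8 26.1] z [-14.4  -8.1   4.4]
scene 50 -1 29 y [-24.9 -21.8 -19. ] z [-15.2  -3.7   2.7]
scene 50 1 31 y [20.3 23.5 25.9] z [-15.3  -7.    4.4]
scene 60 -1 32 y [-25.  -22.2 -18.4] z [-14.4  -5.9   2.9]
scene 60 1 31 y [20.8 24.5 26.7] z [-13.4  -6.9   2.2]
scene 70 -1 29 y [-24.6 -21.6 -18.7] z [-13.7  -6.7   2.8]
scene 70 1 29 y [21.3 24.3 27.4] z [-14.1  -5.9   4.1]
scene 80 -1 33 y [-24.5 -21.5 -18.7] z [-15.8  -6.4   3.8]
scene 80 1 38 y [21.1 24.4 26.6] z [-15.2  -6.4   4.6]
scene 90 -1 43 y [-24.9 -21.2 -18.7] z [-16.8  -6.    5.6]
scene 90 1 40 y [21.9 25.3 27.3] z [-16.3  -7.    5.1]
scene 100 -1 41 y [-26.  -22.2 -19.2] z [-15.3  -5.2   7.6]
scene 100 1 44 y [21.4 24.9 27.4] z [-16.2  -5.8   7. ]
scene 110 -1 42 y [-24.5 -20.7 -17.9] z [-16.8  -5.4   6.3]
scene 110 1 46 y [20.6 25.5 29.8] z [-17.9  -5.5   4.9]
xmax [119.9 119.9 120.  120.  120.2 120.2 120.4 121.3]
top 90 1 6 y [20.8 22.7 24.6] z [-16.7 -16.  -14.1]
top 100 -1 3 y [-25.8 -24.1 -22.5] z [-16.2 -15.3 -14.9]
top 100 1 11 y [21.5 23.3 24.9] z [-16.3 -14.7 -12.8]
top 110 -1 19 y [-25.7 -22.6 -19.8] z [-16.9 -13.8   2.5]
top 110 1 16 y [19.1 21.9 24.7] z [-15.8 -14.2  -3.2]
xmax [116.6 117.1 117.2 117.3 117.6 118.  118.2 118.7]
tin top 209 ((615.7876586914062, 136.05093383789062), (60.144989013671875, 60.41501998901367), 22.368650436401367) 0.09606544092444336
tin sc 191 ((616.7454223632812, 134.83721923828125), (59.15550231933594, 66.48210906982422), 22.877952575683594) 0.09343328163666442
```

```bash
python3 -m inch '[{"x":0,"y":0.4,"z":0,"yaw":0.5},{"x":0,"y":0.8,"z":0,"yaw":1},{"x":0,"y":1,"z":0,"yaw":1},{"x":0,"y":1,"z":0,"yaw":1},{"x":0,"y":1,"z":0,"yaw":1}]'; python3 -m inch '[{"x":0,"y":1,"z":0,"yaw":0.4},{"x":0,"y":1,"z":0,"yaw":0},{"x":0,"y":1,"z":0,"yaw":0},{"x":0,"y":1,"z":0,"yaw":0},{"x":0,"y":1,"z":0,"yaw":0}]'
```

```text
time_s: 14.07
tcp_pos: [0.512, -0.0864, 0.1326]
eef_rot: [179.9, -0.9, -6.8]
contact_force: [1.7, 0.3, -2.5]
gripper_width: 0.0526
time_s: 14.48
tcp_pos: [0.4875, -0.218, 0.1256]
eef_rot: [179.8, -0.1, -9.3]
contact_force: [0.4, 0.5, -1.2]
gripper_width: 0.052
```

```bash
python3 -m inch '[{"x":0.4,"y":1,"z":-0.1,"yaw":0},{"x":0.4,"y":1,"z":-0.1,"yaw":0},{"x":0.4,"y":1,"z":-0.1,"yaw":0},{"x":0.4,"y":1,"z":-0.1,"yaw":0},{"x":0.4,"y":0.8,"z":0,"yaw":0}]'; python3 -m inch '[{"x":0.2,"y":0.4,"z":0,"yaw":0},{"x":0,"y":0,"z":0,"yaw":0},{"x":0,"y":0,"z":0,"yaw":0}]'; python3 - <<'E'
from jaw import *
s=r.get_state();print(s['tcp_pos'],s['eef_rot'])
p,d=cap('top');jaw('top',s,(420,150,560,280))
P=cloud('top',d);q=P[175:245,480:530].reshape(-1,3);q=q[(q[:,2]>.042)&(q[:,2]<.056)];print(len(q),cv2.minAreaRect((q[:,:2]*1000).astype(np.float32)))
cv2.imwrite('pics/a6.png',cv2.resize(np.clip(p[160:310,420:580]*1.5,0,255).astype(np.uint8)[...,::-1],None,fx=4,fy=4))
E
```

```text
time_s: 14.9
tcp_pos: [0.509, -0.3528, 0.1278]
eef_rot: [179.9, 0.7, -9.8]
contact_force: [1.4, 0.5, -1.1]
gripper_width: 0.0526
time_s: 15.15
tcp_pos: [0.5096, -0.3687, 0.1219]
eef_rot: [180.0, 1.2, -10.4]
contact_force: [-0.4, 1.0, -2.2]
gripper_width: 0.053
[ 0.50959026 -0.36869933  0.12193915] [179.99062311   1.21659834 -10.35463755]
xmax []
0 ((0.0, 0.0), (0.0, 0.0), 0.0)
```

View pics/a6.png

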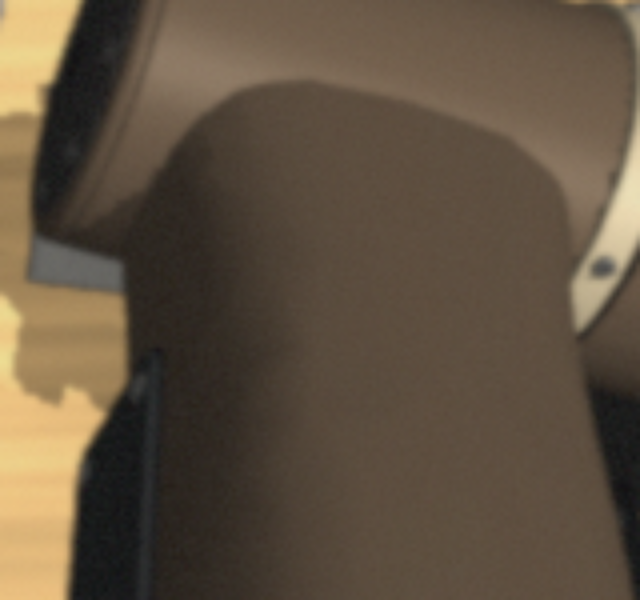

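The arm hides the tray in the top view, so I'll use the scene camera.

```bash
python3 - <<'E'
from jaw import *
s=r.get_state();print(s['tcp_pos'],s['eef_rot'])
p,d=cap('scene');jaw('scene',s,(150,250,340,440))
P=cloud('scene',d);q=P[370:412,205:245].reshape(-1,3);q=q[(q[:,2]>.042)&(q[:,2]<.054)];print(len(q),cv2.minAreaRect((q[:,:2]*1000).astype(np.float32)))
cv2.imwrite('pics/a7.png',cv2.resize(np.clip(p[270:430,130:330]*1.4,0,255).astype(np.uint8)[...,::-1],None,fx=3.5,fy=3.5))
E
```

```text
[ 0.50941748 -0.36831461  0.12185339] [179.99456741   1.23862284 -10.32836117]
scene 30 -1 24 y [-25.4 -21.2 -20.1] z [-13.8  -7.3   4.1]
scene 30 1 26 y [20.8 22.5 25.6] z [-13.4  -8.7   5.6]
scene 40 -1 26 y [-23.4 -21.5 -20.3] z [-13.9  -8.1   4.7]
scene 40 1 24 y [20.6 22.4 23.1] z [-12.9  -8.2   3.4]
scene 50 -1 23 y [-24.1 -21.5 -20.5] z [-13.3  -7.4   1.5]
scene 50 1 21 y [21.5 23.1 24.1] z [-14.   -8.8   5.7]
scene 60 -1 28 y [-24.6 -22.5 -21.1] z [-13.4  -5.3   5.6]
scene 60 1 21 y [21.4 23.3 24.3] z [-13.7  -8.6   3.1]
scene 70 -1 26 y [-24.6 -22.9 -21.8] z [-12.5  -5.9   6.8]
scene 70 1 22 y [21.9 24.1 25.1] z [-13.3  -6.1   2.3]
scene 80 -1 29 y [-24.9 -21.9 -20.5] z [-14.8  -6.1   6.9]
scene 80 1 30 y [21.3 23.9 24.8] z [-13.9  -7.9   5.2]
scene 90 -1 34 y [-25.2 -22.  -20.8] z [-15.3  -7.2   5.7]
scene 90 1 29 y [21.4 24.5 25.3] z [-14.6  -9.5   6.8]
scene 100 -1 35 y [-25.1 -22.4 -20.9] z [-15.7  -7.8  10.5]
scene 100 1 33 y [21.5 24.7 25.6] z [-14.5  -7.4   8. ]
scene 110 -1 42 y [-25.1 -21.8 -18.9] z [-14.6  -8.5   9.3]
scene 110 1 51 y [19.2 23.8 26. ] z [-16.1  -5.6   9.2]
scene 120 1 3 y [20.7 23.5 23.5] z [-11.4  -9.4  -7.1]
xmax [119.9 120.  120.  120.1 120.2 120.3 121.  121.1]
161 ((619.3426513671875, -382.5065612792969), (24.592485427856445, 25.564041137695312), 50.49840545654297)
```

View pics/a7.png

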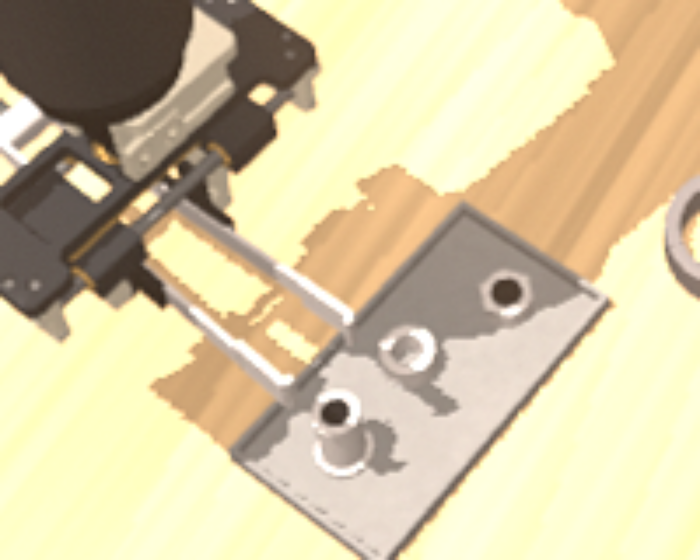

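Jaws sit 8 mm short and 7 mm to one side of the bushing (crop 340,415). I'll correct, then go down in stages.

```bash
python3 -m inch '[{"x":0.3,"y":-0.28,"z":0,"yaw":0},{"x":0,"y":0,"z":0.8,"yaw":0},{"x":0,"y":0,"z":0.4,"yaw":0},{"x":0,"y":0,"z":0,"yaw":0},{"x":0,"y":0,"z":0,"yaw":0}]'; python3 - <<'E'
from jaw import *
s=r.get_state();print(s['tcp_pos'],s['eef_rot'])
M=R.from_euler('xyz',s['eef_rot'],degrees=True).as_matrix();print('bushing top in tool',((np.array([.6192,-.3823,.049])-s['tcp_pos'])@M*1000).round(1))
E
```

```text
time_s: 15.67
tcp_pos: [0.5195, -0.3572, 0.0926]
eef_rot: [180.0, 1.1, -10.0]
contact_force: [0.4, 0.1, -1.4]
gripper_width: 0.0527
[ 0.5194987  -0.35720614  0.09260398] [179.99093114   1.11810757 -10.03246576]
bushing top in tool [103.4   7.3  41.6]
```

```bash
python3 -m inch '[{"x":0,"y":0.25,"z":0.2,"yaw":0},{"x":0,"y":0,"z":0,"yaw":0},{"x":0,"y":0,"z":0,"yaw":0}]'; python3 - <<'E'
from jaw import *
s=r.get_state();print(s['tcp_pos'],s['eef_rot'])
M=R.from_euler('xyz',s['eef_rot'],degrees=True).as_matrix();print('bushing top in tool',((np.array([.6192,-.3823,.049])-s['tcp_pos'])@M*1000).round(1))
E
```

```text
time_s: 15.92
tcp_pos: [0.5194, -0.3631, 0.0889]
eef_rot: [180.0, 1.0, -9.9]
contact_force: [-0.5, 0.7, -1.7]
gripper_width: 0.0524
[ 0.51936752 -0.36308881  0.08890635] [179.96064843   1.02234676  -9.91280386]
bushing top in tool [102.3   1.7  38.1]
```

```bash
python3 -m inch '[{"x":0,"y":0,"z":0.5,"yaw":0},{"x":0,"y":0,"z":0.4,"yaw":0},{"x":0,"y":0,"z":0,"yaw":0},{"x":0,"y":0,"z":0,"yaw":0}]'; python3 - <<'E'
from jaw import *
s=r.get_state();print(s['tcp_pos'],s['eef_rot'])
M=R.from_euler('xyz',s['eef_rot'],degrees=True).as_matrix();print('bushing top in tool',((np.array([.6192,-.3823,.049])-s['tcp_pos'])@M*1000).round(1))
E
```

```text
time_s: 16.25
tcp_pos: [0.5199, -0.3642, 0.0676]
eef_rot: [179.9, 0.8, -10.0]
contact_force: [1.1, -0.5, -0.7]
gripper_width: 0.0526
[ 0.5198805  -0.36423085  0.06759228] [179.90630397   0.83397988  -9.95502376]
bushing top in tool [101.2   0.6  17.1]
```

```bash
python3 -m inch '[{"x":0,"y":0,"z":0.5,"yaw":0},{"x":0,"y":0,"z":0.5,"yaw":0},{"x":0,"y":0,"z":0.4,"yaw":0},{"x":0,"y":0,"z":0,"yaw":0},{"x":0,"y":0,"z":0,"yaw":0}]'; python3 - <<'E'
from jaw import *
s=r.get_state();print(s['tcp_pos'],s['eef_rot'])
M=R.from_euler('xyz',s['eef_rot'],degrees=True).as_matrix();print('bushing top in tool',((np.array([.6192,-.3823,.049])-s['tcp_pos'])@M*1000).round(1))
p,d=cap('scene');jaw('scene',s,(150,250,340,440))
E
```

```text
time_s: 16.67
tcp_pos: [0.5202, -0.365, 0.0323]
eef_rot: [179.9, 0.7, -10.0]
contact_force: [0.2, -0.1, -1.0]
gripper_width: 0.0525
[ 0.52024562 -0.36503836  0.03229194] [179.85607522   0.72691156  -9.95473605]
bushing top in tool [ 1.002e+02 -1.000e-01 -1.800e+01]
scene 30 -1 112 y [-46.3 -20.9  -3. ] z [-12.7  30.9  34.4]
scene 30 1 125 y [ 3.  24.7 47.2] z [-11.9  31.2  34.3]
scene 40 -1 72 y [-46.9 -21.3  -3.2] z [-12.6  30.1  34. ]
scene 40 1 88 y [ 3.4 27.5 48.6] z [-11.3  30.7  33.6]
scene 50 -1 142 y [-47.1 -21.5  -2.4] z [-10.8  22.6  30.1]
scene 50 1 139 y [ 2.6 24.5 47.1] z [-10.4  23.5  33.2]
scene 60 -1 109 y [-47.4 -22.5  -2. ] z [-9.8 26.6 30.5]
scene 60 1 116 y [ 2.4 26.4 48. ] z [-9.6 27.4 32.9]
scene 70 -1 56 y [-48.4 -24.5  -2.1] z [-10.8  25.3  30. ]
scene 70 1 124 y [ 2.3 27.  47. ] z [-11.4  26.9  32.4]
scene 80 -1 63 y [-49.3 -39.3  -4.6] z [-16.7  10.4  30. ]
scene 80 1 124 y [ 6.3 27.2 47.8] z [-15.1  26.2  33.1]
scene 90 -1 118 y [-48.4 -22.5  -2.7] z [-19.4   7.1  28.5]
scene 90 1 143 y [ 3.3 24.7 46.8] z [-20.   19.1  31.6]
scene 100 -1 137 y [-48.4 -22.1  -3.3] z [-19.   16.1  29.2]
scene 100 1 191 y [ 3.1 23.6 46.4] z [-18.6   9.3  31.7]
scene 110 -1 184 y [-45.5 -21.   -0.8] z [-13.6  25.   29.4]
scene 110 1 231 y [ 1.9 21.2 45.9] z [-14.4  22.8  31.6]
scene 120 -1 128 y [-47.7 -25.9  -3. ] z [22.8 26.5 29.9]
scene 120 1 134 y [ 2.9 25.3 47.9] z [19.3 27.3 32.1]
scene 130 -1 123 y [-47.2 -23.2  -3.1] z [23.7 26.8 29.4]
scene 130 1 142 y [ 2.4 25.4 47.4] z [20.3 27.3 31.5]
xmax [139.6 139.7 139.8 139.8 139.9 139.9 139.9 140. ]
```

```bash
python3 -m inch '[{"x":0,"y":0,"z":0,"yaw":0},{"x":0,"y":0,"z":0,"yaw":0},{"x":0,"y":0,"z":0,"yaw":0},{"x":0,"y":0,"z":0,"yaw":0}]' -0.3 55; python3 -m inch '[{"x":0,"y":0,"z":0,"yaw":0},{"x":0,"y":0,"z":0,"yaw":0}]'
```

```text
time_s: 17.05
tcp_pos: [0.5207, -0.3652, 0.0335]
eef_rot: [179.8, 0.7, -9.9]
contact_force: [0.2, 0.4, -1.7]
gripper_width: 0.0432
time_s: 17.22
tcp_pos: [0.5207, -0.3652, 0.0339]
eef_rot: [179.8, 0.7, -9.9]
contact_force: [0.4, 0.4, -1.5]
gripper_width: 0.043
```

Gripped (43 mm, as expected for a 26 mm sleeve). Lifting gently.

```bash
python3 -m inch '[{"x":0,"y":0,"z":-0.3,"yaw":0},{"x":0,"y":0,"z":-0.5,"yaw":0},{"x":0,"y":0,"z":-0.7,"yaw":0},{"x":0,"y":0,"z":-0.6,"yaw":0},{"x":0,"y":0,"z":-0.3,"yaw":0}]' -0.3 60; python3 -m inch '[{"x":0,"y":0,"z":0,"yaw":0},{"x":0,"y":0,"z":0,"yaw":0}]'; python3 - <<'E'
from jaw import *
s=r.get_state()
p,d=cap('scene');jaw('scene',s,(150,250,340,440),zr=(-.035,.05))
cv2.imwrite('pics/a8.png',cv2.resize(np.clip(p[270:430,130:330]*1.4,0,255).astype(np.uint8)[...,::-1],None,fx=3.5,fy=3.5))
E
```

```text
time_s: 17.63
tcp_pos: [0.5195, -0.3644, 0.0953]
eef_rot: [179.9, 1.0, -10.0]
contact_force: [0.4, 0.2, -2.4]
gripper_width: 0.0431
time_s: 17.8
tcp_pos: [0.5208, -0.3649, 0.0981]
eef_rot: [179.9, 0.7, -10.0]
contact_force: [-0.2, -0.5, -2.9]
gripper_width: 0.0432
scene 30 -1 29 y [-20.9 -15.7 -14.5] z [-13.8  -8.6   4.4]
scene 30 1 30 y [14.8 17.1 21.5] z [-15.1  -9.    5.7]
scene 40 -1 23 y [-17.4 -15.4 -14.1] z [-12.5  -6.7   2.4]
scene 40 1 22 y [14.8 16.7 17.8] z [-13.2  -8.1   2.3]
scene 50 -1 23 y [-16.5 -15.  -14.1] z [-13.7  -8.8   4.4]
scene 50 1 24 y [14.5 16.4 17.3] z [-12.   -6.8   4.4]
scene 60 -1 25 y [-17.7 -15.3 -13.8] z [-13.5  -7.4   4.3]
scene 60 1 24 y [14.7 16.4 17.4] z [-14.   -5.3   6.6]
scene 70 -1 23 y [-17.1 -15.2 -13.8] z [-14.   -7.4   3.8]
scene 70 1 24 y [14.1 16.3 17.5] z [-11.6  -7.3   6.1]
scene 80 -1 19 y [-16.4 -13.3  -2. ] z [-17.6 -13.   -8.6]
scene 80 1 35 y [ 1.2 15.9 17.3] z [-18.1 -11.3   6.7]
scene 90 -1 41 y [-17.5  -9.1  -1.5] z [-19.9 -16.5 -11.2]
scene 90 1 70 y [ 1.8 13.1 16.9] z [-20.1 -13.2  23.4]
scene 100 -1 68 y [-15.7  -9.8  -0.7] z [-20.4 -14.2  22.7]
scene 100 1 90 y [ 2.  11.9 16.9] z [-19.6 -12.2  24. ]
scene 110 -1 90 y [-16.   -8.1  -0.9] z [-15.5  -1.   24.5]
scene 110 1 104 y [ 0.9  9.9 16.8] z [-16.5  -1.   25.8]
xmax [119.2 119.2 119.2 119.3 119.7 120.  120.3 120.5]
```

View pics/a8.png

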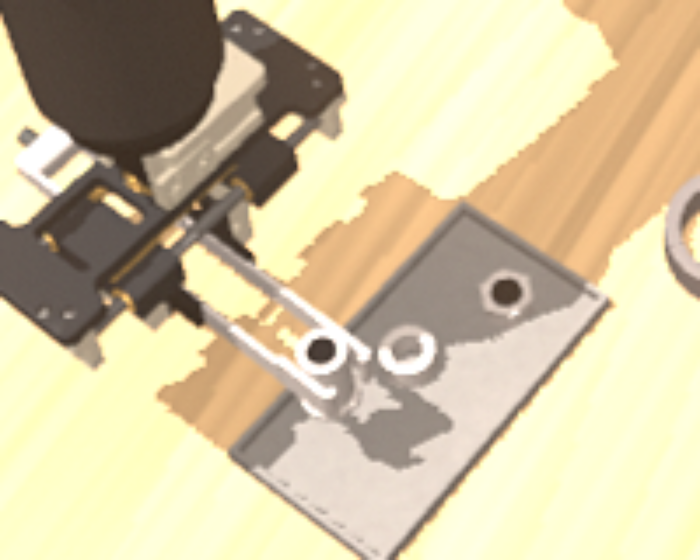

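```bash
python3 -m inch '[{"x":0,"y":0,"z":-0.5,"yaw":0},{"x":0,"y":0,"z":-0.8,"yaw":0},{"x":0,"y":-0.3,"z":-0.9,"yaw":0},{"x":0,"y":-0.5,"z":-0.9,"yaw":0},{"x":0,"y":-0.7,"z":-0.5,"yaw":-0.5}]'; python3 -m inch '[{"x":0,"y":-0.9,"z":0,"yaw":-0.7},{"x":0,"y":-0.9,"z":0,"yaw":-0.7},{"x":0,"y":-0.9,"z":0,"yaw":-0.7},{"x":0,"y":-0.9,"z":0,"yaw":-0.7},{"x":0,"y":-0.9,"z":0,"yaw":-0.7}]'; python3 -m inch '[{"x":0,"y":-0.9,"z":0,"yaw":-0.7},{"x":0,"y":-0.9,"z":0,"yaw":0},{"x":0,"y":-0.9,"z":0,"yaw":0},{"x":0,"y":-0.9,"z":0,"yaw":0},{"x":0,"y":-0.9,"z":0,"yaw":0}]'
```

```text
time_s: 18.27
tcp_pos: [0.5235, -0.3275, 0.1812]
eef_rot: [-179.9, 1.7, -8.2]
contact_force: [0.4, -0.3, -1.5]
gripper_width: 0.0434
time_s: 18.68
tcp_pos: [0.5286, -0.2124, 0.1808]
eef_rot: [-179.5, 1.6, 6.2]
contact_force: [0.3, 0.2, -2.2]
gripper_width: 0.0435
time_s: 19.1
tcp_pos: [0.5082, -0.0955, 0.1767]
eef_rot: [-179.3, 2.0, 9.3]
contact_force: [0.4, -0.2, -2.7]
gripper_width: 0.0434
```

```bash
python3 -m inch '[{"x":0.2,"y":-0.9,"z":-0.05,"yaw":0},{"x":0.2,"y":-0.9,"z":-0.05,"yaw":0},{"x":0.2,"y":-0.9,"z":-0.05,"yaw":0},{"x":0.2,"y":-0.9,"z":-0.05,"yaw":0},{"x":0.2,"y":-0.9,"z":-0.05,"yaw":0}]'; python3 -m inch '[{"x":0.2,"y":-0.8,"z":0,"yaw":0},{"x":0.2,"y":-0.6,"z":0,"yaw":0},{"x":0.2,"y":-0.4,"z":0,"yaw":0},{"x":0,"y":0,"z":0,"yaw":0},{"x":0,"y":0,"z":0,"yaw":0}]'; python3 - <<'E'
from jaw import *
s=r.get_state();print(s['tcp_pos'],s['eef_rot'])
M=R.from_euler('xyz',s['eef_rot'],degrees=True).as_matrix();print('mouth in tool',((np.array([.6162,.1356,.095])-s['tcp_pos'])@M*1000).round(1))
E
```

```text
time_s: 19.52
tcp_pos: [0.5104, 0.0246, 0.1791]
eef_rot: [-179.3, 2.5, 9.2]
contact_force: [-0.1, -0.4, -2.5]
gripper_width: 0.0432
time_s: 19.93
tcp_pos: [0.5166, 0.0775, 0.1753]
eef_rot: [-179.3, 2.7, 9.5]
contact_force: [-0.3, -0.6, -3.8]
gripper_width: 0.0431
[0.51660442 0.0775168  0.17532628] [-179.30942695    2.7397275     9.48541896]
mouth in tool [111.5 -40.   75.6]
```

```bash
python3 -m inch '[{"x":0.15,"y":-0.6,"z":0,"yaw":0},{"x":0.15,"y":-0.6,"z":0,"yaw":0},{"x":0,"y":-0.3,"z":0,"yaw":0},{"x":0,"y":0,"z":0,"yaw":0},{"x":0,"y":0,"z":0,"yaw":0}]'; cat > fin.py <<'E'
from jaw import *
s=r.get_state();M=R.from_euler('xyz',s['eef_rot'],degrees=True).as_matrix()
b=s['tcp_pos']+M@[.0995,.0005,.003];print(s['time_s'],s['tcp_pos'],s['eef_rot'],'bushing mid',b.round(4),'err',(b-[.6162,.1356,.095]).round(4), s['gripper_width'])
E
python3 - <<'E'
from fin import *
p,d=cap('scene');P=cloud('scene',d)
q=P[130:235,300:400].reshape(-1,3);zt=q[(q[:,2]>.088)&(q[:,2]<.102)];print('rim',len(zt),zt.min(0),zt.max(0))
t=q-b;k=(np.hypot(t[:,0],t[:,1])<.025)&(q[:,2]>.1)&(q[:,2]<b[2]+.04);t=q[k];print('bush z',np.percentile(t[:,2],[1,99]));tt=t[t[:,2]>b[2]+.017];print(len(tt),cv2.minAreaRect((tt[:,:2]*1000).astype(np.float32)))
E
```

```text
time_s: 20.35
tcp_pos: [0.5169, 0.1149, 0.1736]
eef_rot: [-179.4, 2.9, 9.3]
contact_force: [0.4, -0.4, -2.4]
gripper_width: 0.0432
20.35 [0.51694713 0.11492146 0.17363192] [-179.38318134    2.94602702    9.33763398] bushing mid [0.6149 0.1306 0.1655] err [-0.0013 -0.005   0.0705] 0.04317705920936829
rim 203 [0.57828088 0.09426089 0.08805689] [0.6541341  0.17721193 0.09876805]
bush z [0.14087101 0.18855283]
91 ((614.2030029296875, 131.0036163330078), (33.67392349243164, 33.391334533691406), 17.697294235229492)
```

```bash
python3 -m inch '[{"x":0.05,"y":-0.2,"z":0,"yaw":0},{"x":0,"y":0,"z":0,"yaw":0},{"x":0,"y":0,"z":0,"yaw":0}]'; python3 -m inch '[{"x":0,"y":0,"z":0,"yaw":0},{"x":0,"y":0,"z":0,"yaw":0},{"x":0,"y":0,"z":0,"yaw":0},{"x":0,"y":0,"z":0,"yaw":0},{"x":0,"y":0,"z":0,"yaw":0}]'; python3 - <<'E'
from fin import *
p,d=cap('scene');cv2.imwrite('pics/a9.png',cv2.resize(np.clip(p[90:290,200:440]*1.4,0,255).astype(np.uint8)[...,::-1],None,fx=3,fy=3))
import fin;s=r.get_state();print(s['qd'].round(2),s['tcp_pos'])
E
```

```text
time_s: 20.65
tcp_pos: [0.5172, 0.1191, 0.1737]
eef_rot: [-179.4, 3.0, 9.3]
contact_force: [-0.2, -0.6, -2.1]
gripper_width: 0.0433
time_s: 21.07
tcp_pos: [0.5171, 0.1184, 0.174]
eef_rot: [-179.4, 2.9, 9.2]
contact_force: [-0.2, -0.5, -1.9]
gripper_width: 0.0431
21.0667 [0.51714572 0.11838113 0.17395202] [-179.38143525    2.93908472    9.22098008] bushing mid [0.6152 0.1338 0.1658] err [-0.001  -0.0018  0.0708] 0.0430565385330348
[ 0.09  0.03 -0.03 -0.04 -0.07 -0.01] [0.51715887 0.11839057 0.17396104]
```

View pics/a9.png

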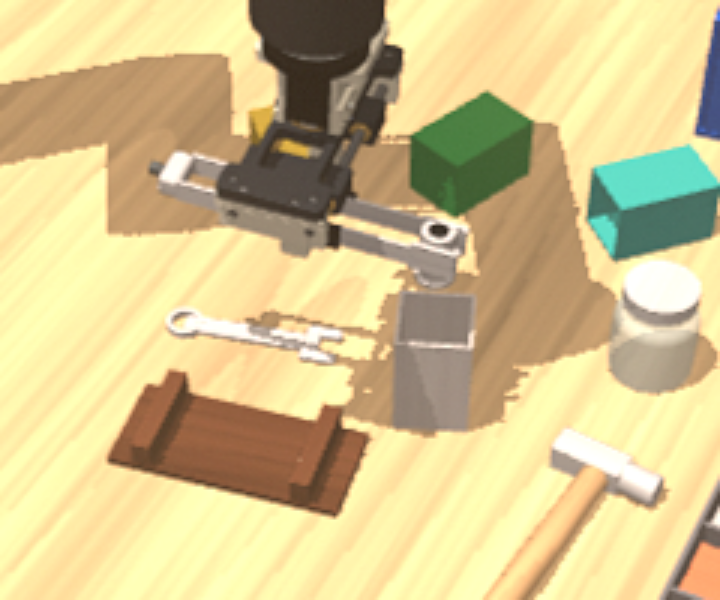

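The bushing hangs in the tongs (crop 437,255) above the mouth of the upright tin (435,315), about 2 mm off centre with its foot about 48 mm above the rim, and it is still. The wrench, hammer and jar are where they were. Handing in.

```bash
python3 -c "
from plant import r
print(r.close_job())"
```

```text
the job is handed in; nothing more can be done
None
```

The job is handed in at about 21 s. The tin stands upright and released, and the tongs hold the bushing still above its mouth; no verdict was reported.

**What I did**
- **Tin:** The first light grip, 71 mm from its closed bottom, lifted the tin level without turning it. I set it back and gripped near the mouth at 3 N, and it swung upright as I lifted and pulled it back.
- **Tongs and bushing:** I gripped the tongs at 53 mm and lowered the jaws around the bushing. I then closed at up to 60 N and carried it over.

**Last checks**
- **Centring:** the bushing is about 2 mm off the centre of the mouth, by the arm's pose and the earlier camera measurement of where it sits in the tongs.
- **Height:** its foot is about 48 mm above the rim. The bushing hangs tilted about 3°, because the tool's pitch drifted.
- **Stillness and grip:** joint speeds were below 0.1°/s, and the fingers held at 43 mm, which fits a 26 mm sleeve in the jaws.
- **Tin:** the rim was at 94 to 96 mm in both cameras, with its centre agreeing to about 1.5 mm.
- **Other things:** the wrench, hammer and jar look unmoved in the last picture. The nut and spacer had not moved when I last saw them at the lift. I did not look at the tape specifically, though nothing went near it.

**Disagreement:** while holding, the arm crept by a few millimetres and about a degree, so I corrected its position before each grasp.

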